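Flick the tally wheel on to its pointer

TASK

On the bench tally counter, flick the tabbed thumbwheel on anticlockwise (seen from above) with a fingertip, click by click, until its upright stud stands squarely at the fixed pointer, and do not turn it back or let it run past. Nothing is to be picked up: leave everything else where it stands, and finish clear of it all.

Things in the scene. Friction and masses are not known exactly. Their poses are not given: they have to be found in the camera images.
- tally: Bench tally counter, fixed to the shelf. Black case 96 x 96 mm, its top 24 mm up, on low feet; origin at the centre of its underside, z up: the wheel's axis. +x points to the pointer: a steel post (80 mm from the axis, 66 mm tall) whose bar reaches back over the wheel's rim.
- tally_axis (a point): Centre of the white thumbwheel's top (48 mm above the shelf). The wheel lies flat on the case: disc 84 mm in diameter, 30 to 42 mm above the shelf, with eight upright radial tabs 45 degrees apart, one in line with the stud. A tab is 6 mm thick, spans 36 to 58 mm from the axis and 30 to 48 mm above the shelf; the gaps between tabs are open from above and from outside.
- tally_wheel (a joint): Wheel angle (rad), grows anticlockwise seen from above; 0 = stud at the pointer. A spring detent holds it every 45 degrees (0.785, one click), a tab then in line with the pointer. It takes about 2 N at a tab; past half a click it snaps on by itself, short of that it springs back. Starts two or three clicks short of 0 (near -1.57 or -2.36).
- tally_stud (a point): Middle of the stud, an upright dark steel pin 14 mm in diameter and 18 mm tall on the wheel's disc, 32 mm from the axis, its top 60 mm above the shelf.
- tally_pointer (a point): Inner end of the pointer's bar, 48 mm from the axis and 62 mm above the shelf (bar 7 mm wide, 58 to 66 mm above the shelf).
- wheel_a: Yellow skate wheel lying flat beside the counter, 56 mm in diameter, 32 mm high; origin at the centre of its underside. Leave alone.
- wheel_b: Second yellow skate wheel, the same, on the counter's other side. Leave alone.
- skate_tool: Black T-shaped skate tool lying flat, 110 x 60 mm, up to 20 mm high; origin under its middle, long axis x. Leave alone.
- riser: Flat aluminium riser plate with four screw recesses, 60 x 90 x 12 mm, beyond the pointer; origin at the centre of its underside. Leave alone.
- parts_tray: Empty stainless parts tray, 200 x 150 x 30 mm; origin at the centre of its underside. Leave alone.
- jar: White push-top dispenser jar, 72 mm in diameter, 113 mm tall; origin at the centre of its underside. Leave alone.
- oil: Small amber oil bottle, 44 mm in diameter, 110 mm tall; origin at the centre of its underside. Leave alone.
Mind the look-alikes: they are no part of the job. Of the things that look like the tally, the largest one is meant.

How it is judged (in metres and radians):
At the end, for the whole second after the job is handed in: The wheel rests with its stud at the pointer (within 0.12 rad), reached anticlockwise without turning back or running past; every other thing on the shelf is within 20 mm of where it stood (value of joint tally_wheel between -0.12 and 0.12 rad and velocity of joint tally_wheel between -0.1 and 0.1 rad/s and distance of each of wheel_a, wheel_b, skate_tool, riser, parts_tray, jar, oil from where it was at the start of the episode below 0.02 m); the robot touches nothing.
It fails at once if the wheel ran past the pointer to the next click (value of joint tally_wheel above 0.5 rad).
It fails at once if the wheel was turned back a click (value of joint tally_wheel below -2.945 rad or (value of joint tally_wheel below -2.278 rad and distance of tally_stud from where it was at the start of the episode above 0.014 m)).
It fails at once if something else on the shelf was moved (distance of any of wheel_a, wheel_b, skate_tool, riser, parts_tray, jar, oil from where it was at the start of the episode above 0.02 m).
It also fails if it takes over 45 s, if anything falls off the work surface, if the arm or the gripper's body presses on something with over 40 N, if the wrist force passes 120 N, or if a joint passes its speed limit or range.

ROBOT

A 7-joint arm with a two-finger parallel gripper is mounted at the origin on the work surface. World frame = base frame: x ahead of the robot, y to its left, z up, the work surface at z = 0. Lengths are in m, angles in degrees, forces in N, time in s.
With the tool pointing down it reaches from about 0.4 to 0.85 m from the base axis. Payload 10.4 kg.
Tool frame: the origin (TCP) lies at the very end of the fingers, on their centre line; the grasp point (between the pads) lies behind it (ctrl.grasp_offset is the z of the grasp point in the tool frame, in m); z points along the fingers, x is the direction in which the jaws open and shut, and the axes are right-handed (so a half turn about z gives the same grasp; the last joint's range is limited). The gripper opens to 87 mm and grips with 3 to 60 N. Pads are 19 mm wide; open, the fingers measure 117 mm over their backs; the gripper's body (75 mm by 190 mm) begins 51 mm behind the grasp point.
Start: joints at [-66.326, 19.034, -3.707, 83.658, 1.238, 77.344, -5.071], TCP at [0.264, 0.567, 0.223] pointing down, gripper open.
Joint ranges: [-148.97, 148.97], [-28.65, 121.19], [-84.17, 76.75], [9.2, 138.47], [-72.65, 252.65], [3.7, 117.97], [-149.18, 149.18]. Speed limits (degrees/s): [127.2, 127.2, 159.86, 159.86, 180, 180, 180].

INTERFACE

Orientations are given as [roll, pitch, yaw] about the fixed x, y, z axes, in that order (R = Rz(yaw) Ry(pitch) Rx(roll)).
In Python, from bench import ctrl gives the robot as it stands.
- The arm moves only by the tool drive_tool, never from a script. Its argument "deltas" is a list of rows, each an object with "travel": the shift along the tool's x, y, z in mm, a list of three; "dr": the turn, a rotation vector about the tool's x, y, z in rad, a list of three. In form: [{"travel": [x, y, z], "dr": [ax, ay, az]}, ...]. A call has 1 to 5 rows; each row is the pose to reach, as a shift and turn from the pose commanded when the call began, along the tool's axes at that moment; what a row does not reach only later rows make up. A row lasts 1/12 s, in which the tool goes at most 41.7 mm and 7.16 degrees, less where a joint would pass 70% of its speed; a pose out of reach is approached as far as the arm can. A call with a gripper value outside its range is refused whole. "fingers" is the finger opening in mm, from 0 to 87, set as the call begins (left out, the last holds). The fingers move at their own pace and stop on an object; "newtons" is the grip in N (left out, the last holds). Time passes only in rows, so rows that repeat a pose let the fingers close. It gives the time, the measured TCP pose, the force and the opening at its end, in the units of the state.
- ctrl.get_obs(): the state, without advancing time (a new reading comes with each control period).
- ctrl.grab_frame(name): name is "scene" or "top" or "wrist"; returns a dict with "img" (480x640x3 uint8, red, green, blue), "range_z" (480x640 float32, m along the optical axis (not along the pixel's ray), 0 where there is no reading), "fovy" (degrees; the focal length in pixels is half the picture's height over the tangent of half this angle, whatever the lens; pixels are square), "cx", "cy" (the principal point, pixels), "distortion" ([k1, k2, p1, p2, k3] as OpenCV has them; the pictures are not rectified), "view" (4x4, takes a point from world to camera coordinates). Camera axes: x right, y down, z forward; pixel columns grow to the right and rows downward; lengths in m; the calibration is good to about 2 mm. A picture is of the moment at which its call begins.
- ctrl.job_done(): hands the job in, once; it reports no verdict.
Trained networks look in a picture, given as the dict that the camera call returned (one of the last four; its "shot" number tells which), for a name from the list of things; names that differ only in an ending like _2 or _b are one class to them, and where a whole thing is asked for, a point or a joint stands for the part that bears it (a point fixed in the world has none). Each returns a list of dicts, best first, with "p" (0 to 1); they miss things now and then, are a little off and sometimes report something else, mostly with a low value. They report only what shows in the picture. A call takes as long as a camera call. They do not tell look-alikes from the thing itself.
- ctrl.search_frame(picture, label): "bbox" ([centre column, centre row, width, height] as shares, 0 to 1, of the picture: columns of its width, rows of its height, round what is visible of it).
- ctrl.outline_of(picture, label): "mask" (480x640 bool, what is visible of it) and "bbox" ([centre column, centre row, width, height] as shares, 0 to 1, of the picture: columns of its width, rows of its height, round what is visible of it).
- ctrl.landmark_of(picture, label): "point" ([column, row] as shares, 0 to 1, of the picture: columns of its width, rows of its height: a listed point, or the origin of a listed thing).
The state is a dict: "clock": time; "qpos": joint angles; "qd": joint speeds; "joint_efforts": joint torques, N m; "ee_pos": TCP position; "orientation": TCP orientation; "wrist_force": force on the tool from outside, world axes, zero at the start; "moment": the same for the moment, N m; "gripper_width": finger opening in m.
Only numpy, scipy, OpenCV 4.12 (cv2) and the standard library are available. Lean on these libraries where they do the work, as an engineer would, in place of code of your own. Each camera call takes 0.05 s, during which the arm holds its last target.

## Working session

There is one attempt and no reset: what is moved stays moved. The work goes in short steps, Python scripts to look and compute and a tool call to move; the robot and the scene stay as the last step left them, time stands still between calls to the robot, and variables do not carry over. Pictures are saved under pics/ and viewed, and the job is handed in when it is done.

Besides the shell and the picture viewer there is one more tool, called after "Call:" by a JSON object that holds its "api" and its "payload", one argument or row to a line. drive_tool: Moves the arm, as the interface text tells. Its arguments: {"type":"object","properties":{"deltas":{"type":"array"},"fingers":{"type":"number"},"newtons":{"type":"number"}},"required":["deltas"]}

```bash
ls; mkdir -p pics; cat > h.py <<'E'
import numpy as np, cv2
from bench import ctrl
def K(f):
    fl=240/np.tan(np.radians(f["fovy"])/2)
    return np.array([[fl,0,f["cx"]],[0,fl,f["cy"]],[0,0,1.]])
def pix2world(f,u,v,z=None,d=None):
    k=K(f); n=cv2.undistortPoints(np.array([[[u,v]]],float),k,np.array(f["distortion"],float))[0,0]
    T=np.linalg.inv(f["view"]); ray=np.array([n[0],n[1],1.])
    if d is not None: return (T@np.r_[ray*d,1])[:3]
    o=T[:3,3]; r=T[:3,:3]@ray
    return o+r*(z-o[2])/r[2]
def proj(f,p):
    p=np.atleast_2d(p).astype(float); V=np.array(f["view"])
    rv,_=cv2.Rodrigues(V[:3,:3]); return cv2.projectPoints(p,rv,V[:3,3],K(f),np.array(f["distortion"],float))[0][:,0]
def save(f,n,img=None): cv2.imwrite("pics/"+n,cv2.cvtColor(f["img"] if img is None else img,cv2.COLOR_RGB2BGR))
E
python3 - <<'E'
from h import *
print(ctrl.get_obs())
for c in ["scene","top","wrist"]:
    f=ctrl.grab_frame(c); save(f,c+"0.png")
    print(c,np.linalg.inv(f["view"])[:3,3].round(3))
    for l in ["tally","tally_axis","tally_stud","tally_pointer"]:
        try:
            for r in ctrl.landmark_of(f,l)[:3]:
                u,v=r["point"][0]*640,r["point"][1]*480
                z={"tally":0,"tally_axis":.048,"tally_stud":.051,"tally_pointer":.062}[l]
                print(l,round(r["p"],2),round(u),round(v),pix2world(f,u,v,z=z).round(4))
        except Exception as e: print(l,e)
E
```

```text
pics
{'clock': 0.0, 'qpos': array([-66.32665607,  19.07208602,  -3.70742968,  83.70587177,
         1.23850996,  77.34205234,  -5.06974951]), 'qd': array([ 0.07360845, -0.04567386, -0.02389626, -0.00467184,  0.00408216,
       -0.09472478,  0.00705294]), 'joint_efforts': array([-1.37921884e-04, -6.23257828e+01,  2.45297811e-02, -3.89891410e+01,
       -6.13774010e-02,  3.99499002e-02,  6.92567028e-05]), 'ee_pos': array([0.26366809, 0.56624184, 0.22175385]), 'orientation': array([1.79995565e+02, 8.00012837e-02, 6.50344737e+01]), 'wrist_force': array([-0.31389977,  0.06034699, -0.54012156]), 'moment': array([-0.02116986,  0.02375217, -0.04911063]), 'gripper_width': 0.08728573208633243}
scene [ 1.089 -0.444  0.863]
tally 0.95 291 211 [0.37   0.0818 0.    ]
tally 0.84 325 265 [0.5718 0.0247 0.    ]
tally_axis 0.89 322 250 [0.5617 0.0241 0.048 ]
tally_axis 0.77 294 204 [0.3945 0.0765 0.048 ]
tally_axis 0.58 352 199 [0.483  0.2011 0.048 ]
tally_stud 0.94 307 250 [ 0.5383 -0.0037  0.051 ]
tally_stud 0.69 292 209 [0.4081 0.0584 0.051 ]
tally_stud 0.69 359 201 [0.5034 0.2077 0.051 ]
tally_pointer 0.95 367 204 [0.5324 0.2054 0.062 ]
tally_pointer 0.92 292 213 [0.4278 0.0419 0.062 ]
top [0.354 0.026 1.639]
tally 0.94 256 264 [0.4756 0.2343 0.    ]
tally 0.68 311 299 [0.3765 0.0736 0.    ]
tally 0.66 330 239 [0.5514 0.0197 0.    ]
tally_axis 0.87 257 263 [0.4763 0.2264 0.048 ]
tally_axis 0.84 309 299 [0.3769 0.0767 0.048 ]
tally_axis 0.75 330 234 [0.5616 0.021  0.048 ]
tally_stud 0.83 259 253 [0.5029 0.2206 0.051 ]
tally_stud 0.69 338 237 [ 0.5513 -0.0039  0.051 ]
tally_stud 0.69 314 292 [0.395  0.0627 0.051 ]
tally_pointer 0.89 334 218 [0.6059 0.0109 0.062 ]
tally_pointer 0.82 315 288 [0.4053 0.0614 0.062 ]
tally_pointer 0.56 261 253 [0.5023 0.2133 0.062 ]
wrist [0.193 0.599 0.386]
```

```bash
python3 - <<'E'
import cv2
for c in ["scene","top"]:
    i=cv2.imread(f"pics/{c}0.png"); print(i.shape)
i=cv2.imread("pics/top0.png")[180:340,200:400]; cv2.imwrite("pics/topz.png",cv2.resize(i,(750,600),interpolation=cv2.INTER_CUBIC))
i=cv2.imread("pics/scene0.png")[150:330,210:450]; cv2.imwrite("pics/scenez.png",cv2.resize(i,(800,600),interpolation=cv2.INTER_CUBIC))
E
```

```text
(480, 640, 3)
(480, 640, 3)
```

View pics/scene0.png

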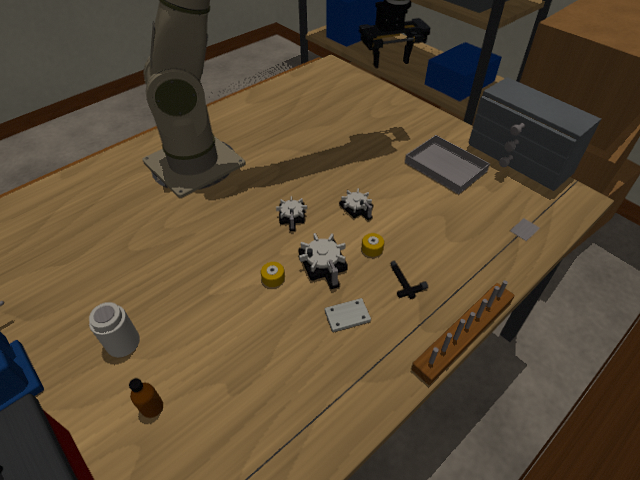

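View pics/topz.png

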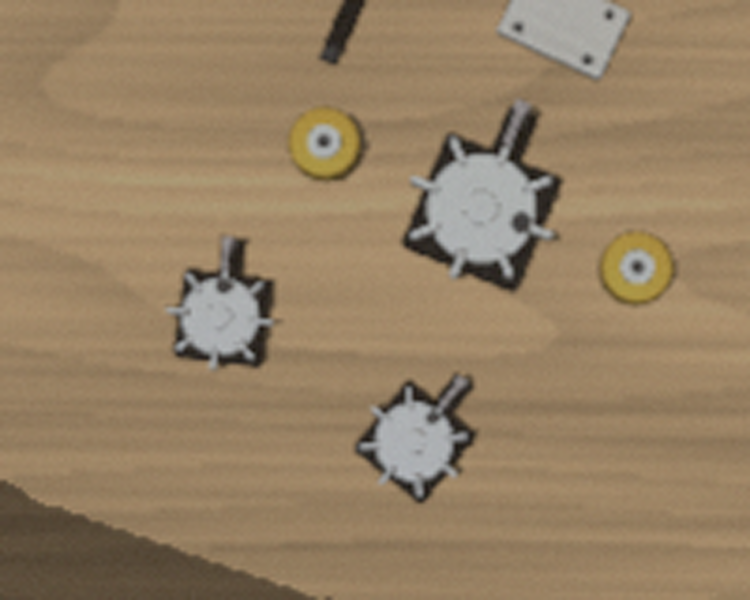

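View pics/scenez.png

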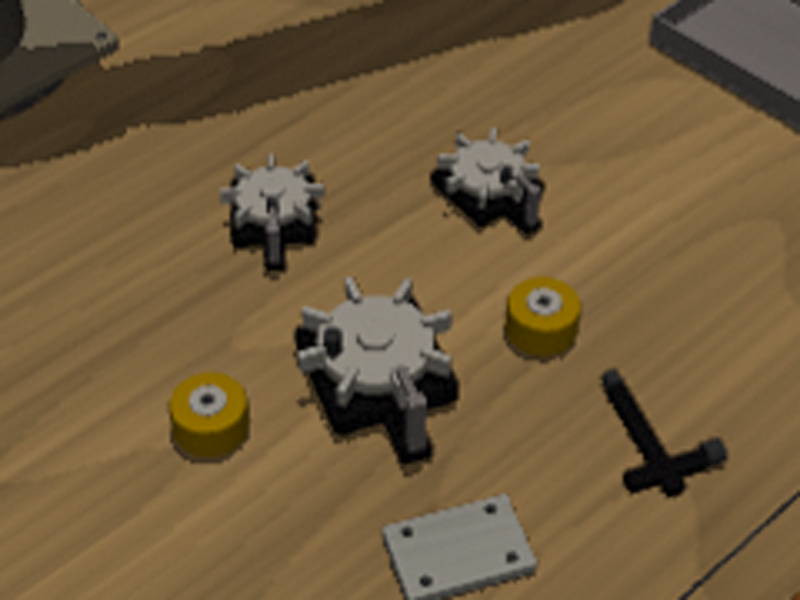

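The largest counter is the one near (0.56, 0.02): axis at top-zoom (482,207), stud at (521,222), pointer at (525,105). So the wheel is about two clicks short. I'll move over it next for a close look.

```bash
cat >> h.py <<'E'
from scipy.spatial.transform import Rotation as R
def rel(pos,yaw):
    "delta in tool axes from measured pose"
    o=ctrl.get_obs(); A=R.from_euler('xyz',o["orientation"],degrees=True); B=R.from_euler('xyz',[180,0,yaw],degrees=True)
    return (A.inv().apply(np.array(pos)-o["ee_pos"])*1000).round(1),(A.inv()*B).as_rotvec().round(3)
E
python3 - <<'E'
from h import *
print(ctrl.grasp_offset); print(rel((0.48,0.02,0.2),-20))
E
```

```text
-0.0187
(array([-404.3,  426.7,   22.5]), array([-0.   , -0.   ,  1.484]))
```

Call:
{"api": "drive_tool", "payload": {
  "deltas": [
    {"travel": [-26, 27, 0], "dr": [0, 0, 0.1]},
    {"travel": [-52, 55, 0], "dr": [0, 0, 0.2]},
    {"travel": [-80, 84, 0], "dr": [0, 0, 0.3]},
    {"travel": [-107, 113, 0], "dr": [0, 0, 0.4]},
    {"travel": [-134, 142, 0], "dr": [0, 0, 0.5]}
  ],
  "fingers": 0,
  "newtons": 20
}}

```text
clock: 1.17
ee_pos: [0.3364, 0.3834, 0.2226]
orientation: [-180.0, -0.0, 36.1]
wrist_force: [0.5, 1.0, 0.2]
gripper_width: 0.0611
```

```bash
python3 - <<'E'
from h import *
print(ctrl.get_obs()["ee_pos"],ctrl.get_obs()["orientation"],rel((0.48,0.02,0.2),-20))
E
```

```text
[0.33638003 0.38339314 0.22263566] [-1.79974969e+02 -2.23717295e-02  3.61019403e+01] (array([-98.1, 378.2,  22.4]), array([-0.001, -0.   ,  0.979]))
```

Call:
{"api": "drive_tool", "payload": {
  "deltas": [
    {"travel": [-10, 40, 2], "dr": [0, 0, 0.1]},
    {"travel": [-20, 79, 5], "dr": [0, 0, 0.2]},
    {"travel": [-31, 119, 7], "dr": [0, 0, 0.3]},
    {"travel": [-41, 159, 9], "dr": [0, 0, 0.4]},
    {"travel": [-51, 198, 11], "dr": [0, 0, 0.5]}
  ]
}}

```text
clock: 1.58
ee_pos: [0.4128, 0.1935, 0.2118]
orientation: [-180.0, -0.0, 7.4]
wrist_force: [0.6, 0.4, 0.1]
gripper_width: 0.0287
```

```bash
python3 - <<'E'
from h import *
print(rel((0.48,0.02,0.2),-20))
E
```

```text
(array([ 44.2, 180.7,  11.7]), array([-0.001, -0.001,  0.479]))
```

Call:
{"api": "drive_tool", "payload": {
  "deltas": [
    {"travel": [9, 36, 2], "dr": [0, 0, 0.1]},
    {"travel": [18, 74, 5], "dr": [0, 0, 0.2]},
    {"travel": [28, 112, 7], "dr": [0, 0, 0.3]},
    {"travel": [37, 150, 10], "dr": [0, 0, 0.4]},
    {"travel": [44, 180, 12], "dr": [0, 0, 0.48]}
  ]
}}

```text
clock: 2.0
ee_pos: [0.4808, 0.0199, 0.1997]
orientation: [-180.0, -0.1, -20.2]
wrist_force: [0.9, 0.6, 0.4]
gripper_width: 0.0016
```

```bash
python3 - <<'E'
from h import *
f=ctrl.grab_frame("wrist"); save(f,"wrist1.png"); 
o=ctrl.get_obs();print(o["ee_pos"],o["orientation"],o["gripper_width"])
for l in ["tally","tally_axis","tally_stud","tally_pointer"]:
    for r in ctrl.landmark_of(f,l)[:3]:
        u,v=r["point"][0]*640,r["point"][1]*480
        z={"tally":0,"tally_axis":.048,"tally_stud":.051,"tally_pointer":.062}[l]
        print(l,round(r["p"],2),round(u),round(v),pix2world(f,u,v,z=z).round(4))
E
```

```text
[0.48200626 0.01447056 0.19959432] [ 1.79930006e+02 -1.23298988e-01 -2.08010574e+01] 0.001087310311341368
tally 0.85 199 188 [0.3788 0.0789 0.    ]
tally 0.59 395 173 [0.5564 0.0284 0.    ]
tally_axis 0.74 186 197 [0.3827 0.0778 0.048 ]
tally_axis 0.62 404 180 [0.5554 0.0287 0.048 ]
tally_stud 0.83 407 223 [ 0.5469 -0.0058  0.051 ]
tally_stud 0.69 212 206 [0.4005 0.0633 0.051 ]
tally_pointer 0.75 471 183 [0.6013 0.0119 0.062 ]
```

View pics/wrist1.png

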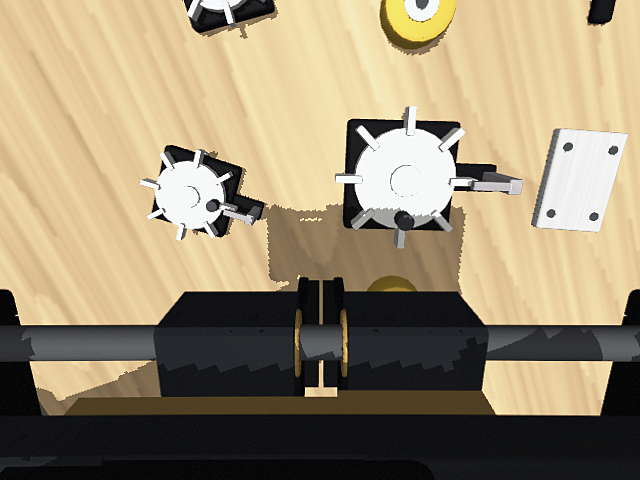

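```bash
cat > fit.py <<'E'
from h import *
from scipy.optimize import minimize
def fit(f,g):
    d=f["range_z"]; k=K(f); vv,uu=np.mgrid[0:480,0:640]
    n=cv2.undistortPoints(np.stack([uu.ravel(),vv.ravel()],1)[:,None].astype(float),k,np.array(f["distortion"],float))[:,0]
    P=np.c_[n*d.reshape(-1,1),d.reshape(-1,1),np.ones(d.size)]@np.linalg.inv(f["view"]).T
    ok=(d.ravel()>0)&(abs(P[:,:2]-g).max(1)<.075)
    Q=P[ok][:,:3]
    return Q
E
python3 - <<'E'
from fit import *
f=ctrl.grab_frame("wrist")
o=ctrl.get_obs();print(o["ee_pos"],o["orientation"])
Q=fit(f,(.558,.025)); 
print(np.histogram(Q[:,2],bins=np.arange(-.004,.08,.004)))
S=Q[(Q[:,2]>.0395)&(Q[:,2]<.0515)]
# maximise overlap with disc+tabs: points' polar coords; 
def model(c):
    p=S[:,:2]-c[:2]; r=np.hypot(*p.T); a=np.arctan2(p[:,1],p[:,0])-c[2]
    k=(a+np.pi/8)%(np.pi/4)-np.pi/8
    x,y=r*np.cos(k),r*np.sin(k)
    din=np.minimum(np.maximum(r-.042,0),np.hypot(np.maximum(x-.058,0),np.maximum(abs(y)-.003,0)))
    return np.minimum(din,.01)
best=min((minimize(lambda c:(model(c)**2).sum()*1e4,(.558,.025,t),method="Nelder-Mead",options=dict(xatol=1e-5,fatol=1e-9)) for t in np.radians([-22,-10,0,10,20])),key=lambda r:r.fun)
print(best.x,np.degrees(best.x[2])%45, best.fun,len(S))
np.save("c.npy",best.x)
img=f["img"].copy(); c=best.x
def line(pts,col):
    q=proj(f,pts); cv2.polylines(img,[np.round(q*8).astype(int).reshape(-1,1,2)],True,col,1,cv2.LINE_AA,3)
t=np.linspace(0,2*np.pi,60,endpoint=False)
line(np.c_[c[0]+.042*np.cos(t),c[1]+.042*np.sin(t),0*t+.042],(255,0,0))
for i in range(8):
    a=c[2]+i*np.pi/4; e=np.array([np.cos(a),np.sin(a)]);m=np.array([-e[1],e[0]])
    line(np.array([[*(c[:2]+e*r+m*s),.048] for r,s in ((.036,.003),(.058,.003),(.058,-.003),(.036,-.003))]),(0,160,0))
z=cv2.resize(img[80:270,310:560],(790,600),interpolation=cv2.INTER_CUBIC); save(f,"fit1.png",z)
st=Q[(Q[:,2]>.055)]; 
p=st[:,:2]-c[:2]; r=np.hypot(*p.T); print("stud",st[r<.042].mean(0), "ptr",st[r>.045].mean(0), np.degrees(np.arctan2(*p[r<.042].mean(0)[::-1])),np.degrees(np.arctan2(*p[r>.045].mean(0)[::-1])))
E
```

```text
[0.48002774 0.02420633 0.19959637] [-1.79974546e+02  7.12101305e-03 -1.96389067e+01]
(array([ 1540, 11142,     9,    34,   355,   233,   866,  2009,    25,
         156,   183,  6153,   962,  1990,    37,    81,   246,   478,
          16,     0]), array([-0.004,  0.   ,  0.004,  0.008,  0.012,  0.016,  0.02 ,  0.024,
        0.028,  0.032,  0.036,  0.04 ,  0.044,  0.048,  0.052,  0.056,
        0.06 ,  0.064,  0.068,  0.072,  0.076]))
[ 0.55635241  0.02811649 -0.3807241 ] 23.18611579785932 48.010423846753135 9119
stud [0.53376657 0.03168758 0.29385017] ptr [0.50112813 0.04633015 0.29312298] 171.01522161880666 161.7467950874606
```

View pics/fit1.png

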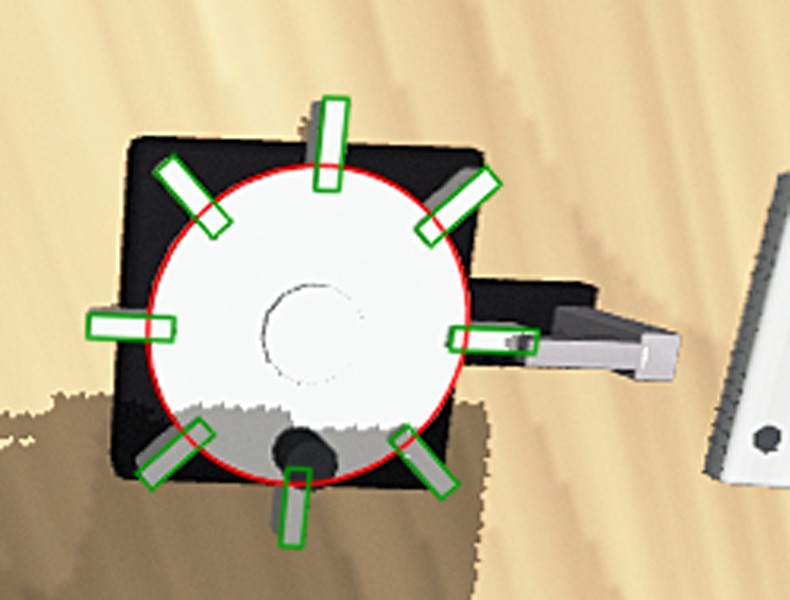

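Call:
{"api": "drive_tool", "payload": {
  "deltas": [
    {"travel": [0, 0, 0], "dr": [0, 0, 0]},
    {"travel": [0, 0, 0], "dr": [0, 0, 0]},
    {"travel": [0, 0, 0], "dr": [0, 0, 0]},
    {"travel": [0, 0, 0], "dr": [0, 0, 0]}
  ]
}}

```text
clock: 2.63
ee_pos: [0.4801, 0.0236, 0.1996]
orientation: [-180.0, -0.0, -19.7]
wrist_force: [0.2, -0.0, -1.0]
gripper_width: 0.0007
```

```bash
cat >> fit.py <<'E'
def solve(f,g=(.558,.025),a0=-22,name=None):
    Q=fit(f,g); S=Q[(Q[:,2]>.0395)&(Q[:,2]<.0515)]
    def model(c):
        p=S[:,:2]-c[:2]; r=np.hypot(*p.T); a=np.arctan2(p[:,1],p[:,0])-c[2]
        k=(a+np.pi/8)%(np.pi/4)-np.pi/8
        x,y=r*np.cos(k),r*np.sin(k)
        return np.minimum(np.minimum(np.maximum(r-.042,0),np.hypot(np.maximum(x-.058,0),np.maximum(abs(y)-.003,0))),.01)
    b=min((minimize(lambda c:(model(c)**2).sum()*1e4,(*g,np.radians(a0+t)),method="Nelder-Mead",options=dict(xatol=1e-5,fatol=1e-9)) for t in (-20,-10,0,10,20)),key=lambda r:r.fun)
    c=b.x
    st=Q[(Q[:,2]>.055)&(Q[:,2]<.075)]; p=st[:,:2]-c[:2]; r=np.hypot(*p.T)
    ang=lambda m: np.degrees(np.arctan2(*p[m].mean(0)[::-1])) if m.any() else None
    print("axis",c[:2].round(4),"tab ang",round(np.degrees(c[2])%45,2),"fun",round(b.fun,1),len(S),"stud ang",ang(r<.042),"ptr ang",ang((r>.046)&(r<.09)))
    return c
E
python3 - <<'E'
from fit import *
for i in range(2):
    o=ctrl.get_obs();print(o["ee_pos"],o["orientation"])
    f=ctrl.grab_frame("wrist"); solve(f)
f=ctrl.grab_frame("top"); solve(f)
f=ctrl.grab_frame("scene"); solve(f)
E
```

```text
[0.48012972 0.02358533 0.19957974] [-1.79987533e+02 -1.65047445e-03 -1.97063556e+01]
axis [0.5564 0.0281] tab ang 23.18 fun 49.0 9146 stud ang -112.53978700173066 ptr ang -21.6063705366531
[0.48016593 0.02346073 0.19958641] [-1.79988701e+02 -1.84645029e-03 -1.97232732e+01]
axis [0.5563 0.0282] tab ang 23.14 fun 48.0 9150 stud ang -112.47666533870105 ptr ang -21.583276904157437
axis [0.589  0.0243] tab ang 4.4 fun 0.0 4 stud ang -36.994473341711085 ptr ang -34.94719309871056
axis [0.5603 0.0255] tab ang 23.34 fun 3.4 869 stud ang -110.13077996493466 ptr ang -22.409363979012806
```

Fit overlay matches the wheel: tab angle −22°, stud −112°, pointer −22°. The wheel is at −90°, two clicks short. I'll enter the robot-side gap at about 136° and push the tab that sits at 158°.

```bash
cat >> h.py <<'E'
C=np.array([.5585,.026])
def fp(phi,r=63,z=.036):
    a=np.radians(phi); return rel((C[0]+r/1000*np.cos(a),C[1]+r/1000*np.sin(a),z),phi-180)
E
python3 - <<'E'
from h import *
print(fp(136,z=.11))
E
```

```text
(array([ 15.3, -55. ,  89.6]), array([-0.   ,  0.   ,  0.423]))
```

Call:
{"api": "drive_tool", "payload": {
  "deltas": [
    {"travel": [4, -14, 22], "dr": [0, 0, 0.1]},
    {"travel": [8, -28, 45], "dr": [0, 0, 0.21]},
    {"travel": [12, -42, 68], "dr": [0, 0, 0.32]},
    {"travel": [15, -55, 89], "dr": [0, 0, 0.42]},
    {"travel": [15, -55, 89], "dr": [0, 0, 0.42]}
  ]
}}

```text
clock: 3.25
ee_pos: [0.5115, 0.0717, 0.1067]
orientation: [179.7, 0.1, -44.0]
wrist_force: [-1.2, 1.3, -0.5]
gripper_width: 0.0001
```

Call:
{"api": "drive_tool", "payload": {
  "deltas": [
    {"travel": [0, 0, 0], "dr": [0, 0, 0]},
    {"travel": [0, 0, 0], "dr": [0, 0, 0]},
    {"travel": [0, 0, 0], "dr": [0, 0, 0]},
    {"travel": [0, 0, 0], "dr": [0, 0, 0]},
    {"travel": [0, 0, 0], "dr": [0, 0, 0]}
  ]
}}

```text
clock: 3.67
ee_pos: [0.5133, 0.0695, 0.1115]
orientation: [-179.9, -0.0, -43.8]
wrist_force: [-0.9, -0.7, 0.2]
gripper_width: 0.0002
```

```bash
python3 - <<'E'
from h import *
print(fp(136,z=.11)); print(fp(136))
f=ctrl.grab_frame("wrist"); save(f,"wrist2.png")
f=ctrl.grab_frame("scene"); z=cv2.resize(f["img"][150:330,210:450],(800,600),interpolation=cv2.INTER_CUBIC); save(f,"s2.png",z)
E
```

```text
(array([-0.3, -0.1,  1.5]), array([-0.002, -0.   ,  0.003]))
(array([-0.3,  0. , 75.5]), array([-0.002, -0.   ,  0.003]))
```

View pics/wrist2.png

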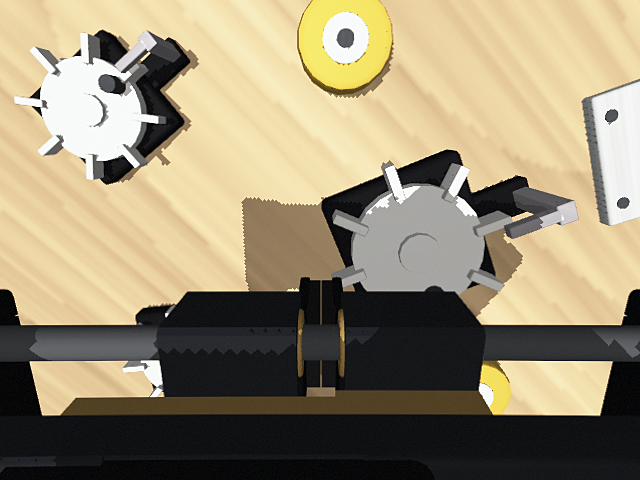

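View pics/s2.png

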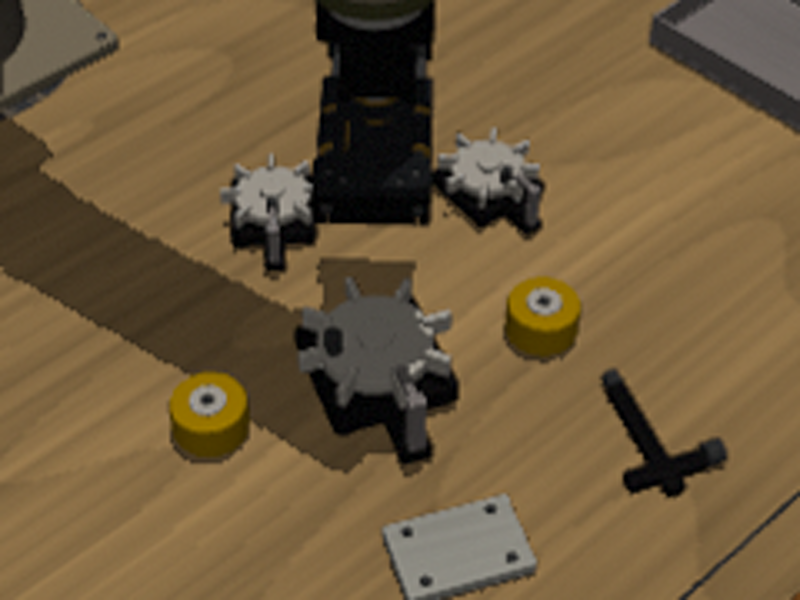

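```bash
python3 - <<'E'
from h import *
p=ctrl.get_obs()["ee_pos"]
a=np.radians(136); e=np.array([np.cos(a),np.sin(a),0]);m=np.array([-e[1],e[0],0])
for c in("wrist","scene"):
    f=ctrl.grab_frame(c); img=f["img"].copy()
    q=proj(f,p)[0]; print(c,q,(q-[210,150])*3.333, f["range_z"][int(min(479,q[1]))-6,int(q[0])], (np.array(f["view"])@np.r_[p,1])[2])
    if c=="wrist": print("depth col322",f["range_z"][270:480:10,322].round(3)); print(f["range_z"][290,290:360:4].round(3))
    qq=proj(f,np.array([p+e*s*.015+m*t*.0095 for s,t in((1,1),(1,-1),(-1,-1),(-1,1))]))
    cv2.polylines(img,[np.round(qq).astype(int).reshape(-1,1,2)],True,(255,0,0),1)
    b=np.array([*C-0,.036])+e*.063
    qq=proj(f,np.array([b+e*s*.015+m*t*.0095 for s,t in((1,1),(1,-1),(-1,-1),(-1,1))]))
    cv2.polylines(img,[np.round(qq).astype(int).reshape(-1,1,2)],True,(0,255,0),1)
    save(f,c+"3.png",img if c=="wrist" else cv2.resize(img[150:330,210:450],(800,600)))
E
```

```text
wrist [323.35603897 297.67808438] [377.81567788 492.21105524] 0.1640896 0.17798713202763294
depth col322 [0.291 0.175 0.164 0.154 0.151 0.139 0.087 0.085 0.084 0.129 0.131 0.132
 0.322 0.078 0.074 0.07  0.068 0.066 0.063 0.061 0.06 ]
[0.296 0.296 0.296 0.161 0.159 0.165 0.163 0.164 0.164 0.162 0.164 0.16
 0.16  0.16  0.296 0.296 0.296 0.271]
scene [322.72215789 211.44651002] [375.70295224 204.8012179 ] 0.92461157 1.0748459450089174
```

View pics/wrist3.png

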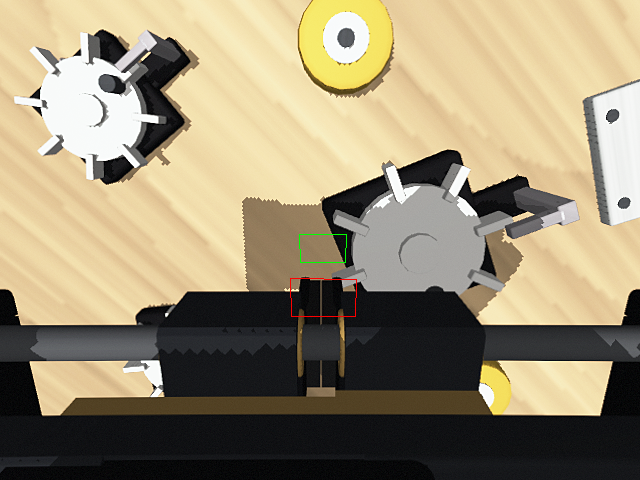

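View pics/scene3.png

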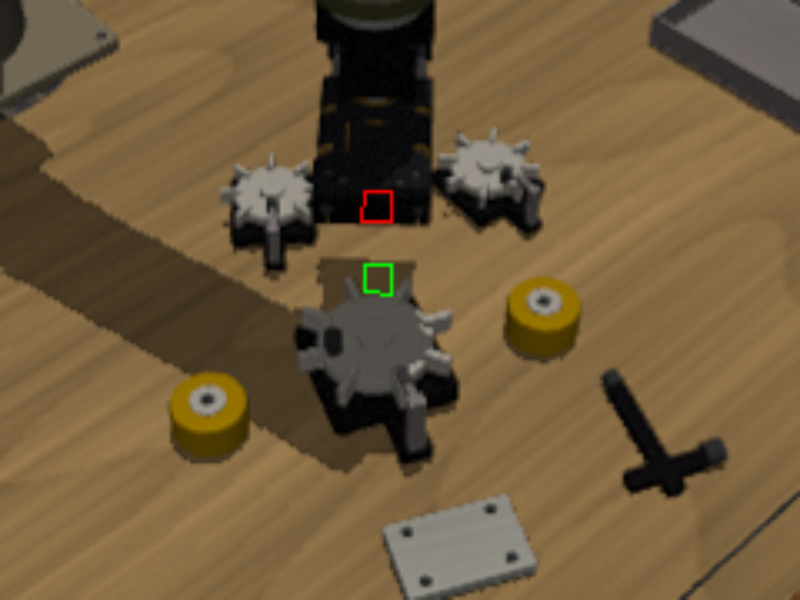

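```bash
python3 - <<'E'
from h import *
print(fp(136,r=58))
E
```

```text
(array([ 5.1, -0.1, 74.8]), array([-0.001, -0.   ,  0.003]))
```

Call:
{"api": "drive_tool", "payload": {
  "deltas": [
    {"travel": [1, 0, 18], "dr": [0, 0, 0]},
    {"travel": [3, 0, 36], "dr": [0, 0, 0]},
    {"travel": [5, 0, 54], "dr": [0, 0, 0]},
    {"travel": [5, 0, 64], "dr": [0, 0, 0]},
    {"travel": [5, 0, 70], "dr": [0, 0, 0]}
  ]
}}

```text
clock: 4.28
ee_pos: [0.5158, 0.0661, 0.0393]
orientation: [179.9, 0.0, -43.8]
wrist_force: [0.0, -0.3, 0.0]
gripper_width: 0.0009
```

Call:
{"api": "drive_tool", "payload": {
  "deltas": [
    {"travel": [0, 0, 2], "dr": [0, 0, 0]},
    {"travel": [0, 0, 4], "dr": [0, 0, 0]},
    {"travel": [0, 0, 5], "dr": [0, 0, 0]},
    {"travel": [0, 0, 5], "dr": [0, 0, 0]}
  ]
}}

```text
clock: 4.62
ee_pos: [0.5169, 0.0665, 0.0361]
orientation: [-179.9, -0.0, -43.8]
wrist_force: [-0.1, 0.3, 0.5]
gripper_width: 0.0006
```

```bash
python3 - <<'E'
from fit import *
print(ctrl.get_obs()["ee_pos"])
f=ctrl.grab_frame("wrist"); save(f,"wrist4.png"); solve(f,g=(.557,.028))
for p in (136,144,152,160,168,176): print(p,fp(p,r=58))
E
```

```text
[0.51689052 0.06652823 0.03605498]
axis [0.5797 0.0381] tab ang 8.23 fun 624.8 18565 stud ang -47.91836008678609 ptr ang -177.29995909861805
136 (array([0.1, 0.2, 0.1]), array([-0.001, -0.   ,  0.003]))
144 (array([0.6, 8.3, 0.1]), array([-0.001, -0.   , -0.137]))
152 (array([ 2.3, 16.2,  0.1]), array([-0.001, -0.   , -0.276]))
160 (array([ 5. , 23.8,  0.1]), array([-0.001, -0.001, -0.416]))
168 (array([ 8.8, 31. ,  0.1]), array([-0.001, -0.001, -0.555]))
176 (array([13.5, 37.6,  0.1]), array([-0.001, -0.001, -0.695]))
```

View pics/wrist4.png

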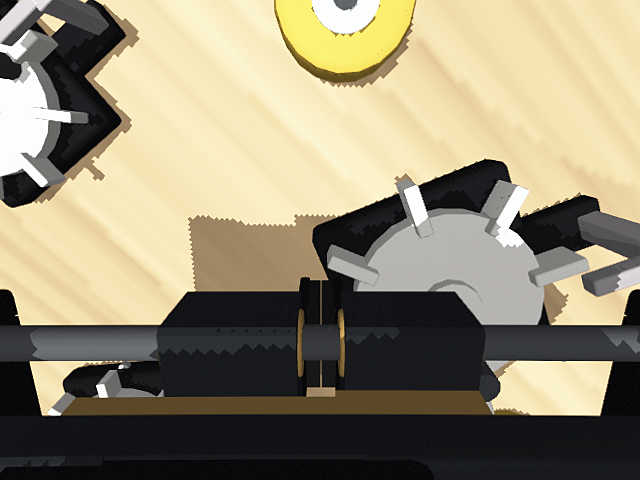

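Call:
{"api": "drive_tool", "payload": {
  "deltas": [
    {"travel": [0, 4, 0], "dr": [0, 0, -0.07]},
    {"travel": [0.6, 8, 0], "dr": [0, 0, -0.14]},
    {"travel": [1.2, 12, 0], "dr": [0, 0, -0.2]},
    {"travel": [2.3, 16, 0], "dr": [0, 0, -0.28]},
    {"travel": [3.6, 20, 0], "dr": [0, 0, -0.35]}
  ]
}}

```text
clock: 5.08
ee_pos: [0.5056, 0.0499, 0.0362]
orientation: [-179.9, -0.0, -23.5]
wrist_force: [0.7, -0.1, -0.6]
gripper_width: 0.0005
```

```bash
python3 - <<'E'
from fit import *
o=ctrl.get_obs();print(o["ee_pos"],o["wrist_force"])
f=ctrl.grab_frame("wrist"); save(f,"wrist5.png")
f=ctrl.grab_frame("scene"); solve(f,g=(.5603,.0255)); save(f,"s5.png",cv2.resize(f["img"][210:310,270:390],(720,600),interpolation=cv2.INTER_CUBIC))
for p in (156,162,168,174,178): print(p,fp(p,r=58))
E
```

```text
[0.50563224 0.04987887 0.03615354] [ 0.70373323 -0.09514963 -0.63438569]
axis [0.5601 0.0252] tab ang 39.21 fun 3.1 731 stud ang -95.23044590227208 ptr ang -22.02567622113772
156 (array([-0.2, -0.4,  0.1]), array([-0.001, -0.001,  0.005]))
162 (array([0.1, 5.6, 0.1]), array([-0.001, -0.001, -0.1  ]))
168 (array([ 1. , 11.6,  0.1]), array([-0.001, -0.001, -0.205]))
174 (array([ 2.5, 17.5,  0.1]), array([-0.001, -0.001, -0.31 ]))
178 (array([ 3.9, 21.3,  0.1]), array([-0.001, -0.001, -0.379]))
```

View pics/s5.png

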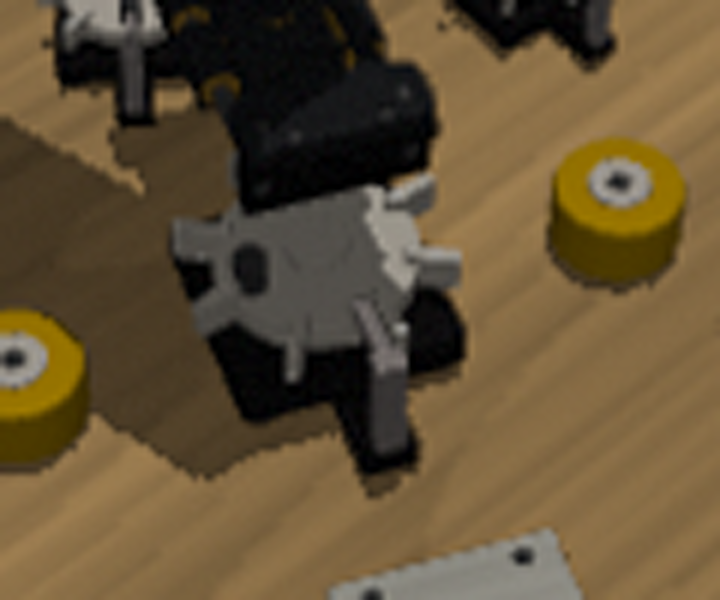

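View pics/wrist5.png

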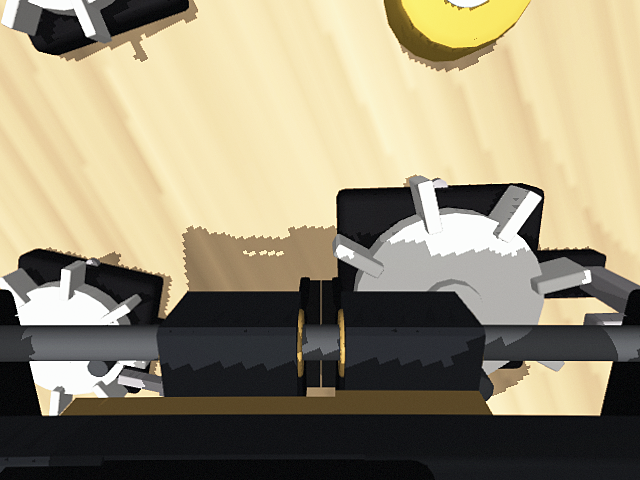

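Call:
{"api": "drive_tool", "payload": {
  "deltas": [
    {"travel": [0, 3, 0], "dr": [0, 0, -0.05]},
    {"travel": [0.2, 6, 0], "dr": [0, 0, -0.1]},
    {"travel": [0.5, 9, 0], "dr": [0, 0, -0.15]},
    {"travel": [1, 12, 0], "dr": [0, 0, -0.2]},
    {"travel": [1.6, 15, 0], "dr": [0, 0, -0.26]}
  ]
}}

```text
clock: 5.6
ee_pos: [0.5009, 0.0349, 0.0359]
orientation: [180.0, -0.0, -8.9]
wrist_force: [-0.8, -2.1, 0.6]
gripper_width: 0.0009
```

Call:
{"api": "drive_tool", "payload": {
  "deltas": [
    {"travel": [0, 0, 0], "dr": [0, 0, 0]},
    {"travel": [0, 0, 0], "dr": [0, 0, 0]},
    {"travel": [0, 0, 0], "dr": [0, 0, 0]}
  ]
}}

```text
clock: 5.85
ee_pos: [0.501, 0.035, 0.0358]
orientation: [-180.0, -0.0, -9.1]
wrist_force: [0.5, -2.9, 1.1]
gripper_width: -0.0
```

```bash
python3 - <<'E'
from fit import *
o=ctrl.get_obs();print(o["ee_pos"],o["wrist_force"])
f=ctrl.grab_frame("wrist"); save(f,"wrist6.png")
f=ctrl.grab_frame("scene"); solve(f,g=(.5603,.0255)); save(f,"s6.png",cv2.resize(f["img"][210:310,270:390],(720,600),interpolation=cv2.INTER_CUBIC))
for p in (172,180,188,192,196,200,204,210): print(p,fp(p,r=58))
E
```

```text
[0.50099229 0.03501778 0.03575429] [ 0.53139017 -2.8873591   1.05472805]
axis [0.5577 0.024 ] tab ang 21.87 fun 20.4 757 stud ang -62.040168724248 ptr ang -28.41789142888243
172 (array([ 0.2,  1. , -0.3]), array([-0.   , -0.001, -0.017]))
180 (array([ 0.9,  9.1, -0.3]), array([-0.   , -0.001, -0.157]))
188 (array([ 2.8, 17. , -0.3]), array([-0.   , -0.001, -0.296]))
192 (array([ 4.1, 20.8, -0.3]), array([-0.   , -0.001, -0.366]))
196 (array([ 5.7, 24.5, -0.3]), array([ 0.   , -0.001, -0.436]))
200 (array([ 7.5, 28.1, -0.3]), array([ 0.   , -0.001, -0.506]))
204 (array([ 9.6, 31.6, -0.3]), array([ 0.   , -0.001, -0.576]))
210 (array([13.1, 36.5, -0.3]), array([ 0.   , -0.001, -0.68 ]))
```

View pics/s6.png

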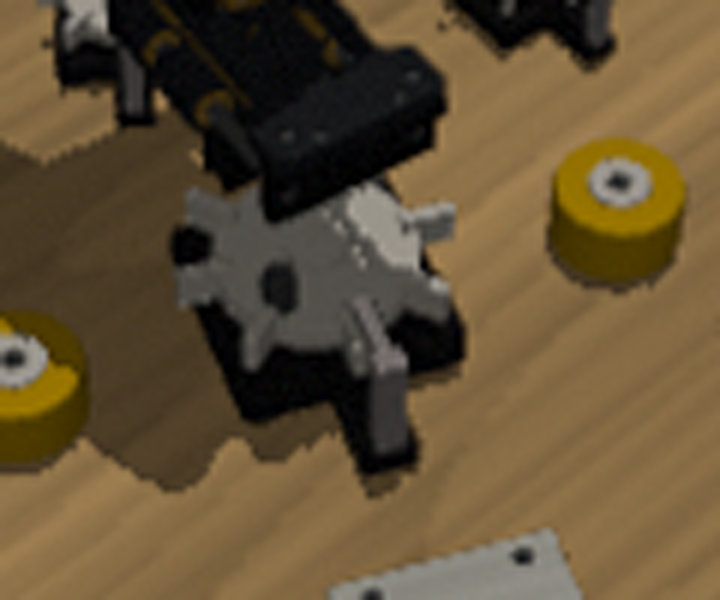

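The first click is nearly home, and the trailing tab is just resting on the back of the finger. I'll move forward to mid-gap.

Call:
{"api": "drive_tool", "payload": {
  "deltas": [
    {"travel": [0, 3, 0], "dr": [0, 0, -0.05]},
    {"travel": [0.4, 6, 0], "dr": [0, 0, -0.1]},
    {"travel": [0.9, 9, 0], "dr": [0, 0, -0.16]},
    {"travel": [0.9, 9, 0], "dr": [0, 0, -0.16]},
    {"travel": [0.9, 9, 0], "dr": [0, 0, -0.16]}
  ]
}}

```text
clock: 6.37
ee_pos: [0.5002, 0.0264, 0.0355]
orientation: [-180.0, -0.0, 0.1]
wrist_force: [-0.1, -0.0, -0.5]
gripper_width: 0.0001
```

```bash
python3 - <<'E'
from fit import *
o=ctrl.get_obs();print(o["ee_pos"],o["wrist_force"])
f=ctrl.grab_frame("wrist"); save(f,"wrist7.png")
f=ctrl.grab_frame("scene"); c=solve(f,g=(.5603,.0255)); 
Q=fit(f,(.5603,.0255)); st=Q[(Q[:,2]>.053)&(Q[:,2]<.0635)]; p=st[:,:2]-[.5603,.0255]; r=np.hypot(*p.T); m=(r>.02)&(r<.044)&(p[:,0]>-.01)
print(st[m].mean(0),m.sum(),np.degrees(np.arctan2(*p[m].mean(0)[::-1])))
save(f,"s7.png",cv2.resize(f["img"][210:310,270:390],(720,600),interpolation=cv2.INTER_CUBIC))
for p in (180,188,192,196,200,204,210): print(p,fp(p,r=58))
E
```

```text
[0.5002174  0.0264191  0.03552348] [-0.11993758 -0.03177827 -0.49963428]
axis [0.5576 0.0266] tab ang 21.88 fun 23.9 778 stud ang -63.09875386513427 ptr ang -35.22992012954327
[ 0.57374653 -0.00463126  0.05897211] 30 -65.95046592234864
180 (array([ 0.3,  0.5, -0.5]), array([-0.   ,  0.   ,  0.003]))
188 (array([ 0.8,  8.6, -0.5]), array([-0.   , -0.   , -0.137]))
192 (array([ 1.5, 12.6, -0.5]), array([-0.   , -0.   , -0.206]))
196 (array([ 2.5, 16.5, -0.5]), array([-0.   , -0.   , -0.276]))
200 (array([ 3.7, 20.4, -0.5]), array([-0.   , -0.   , -0.346]))
204 (array([ 5.2, 24.1, -0.5]), array([-0.   , -0.   , -0.416]))
210 (array([ 8. , 29.5, -0.5]), array([-0.  , -0.  , -0.52]))
```

View pics/s7.png

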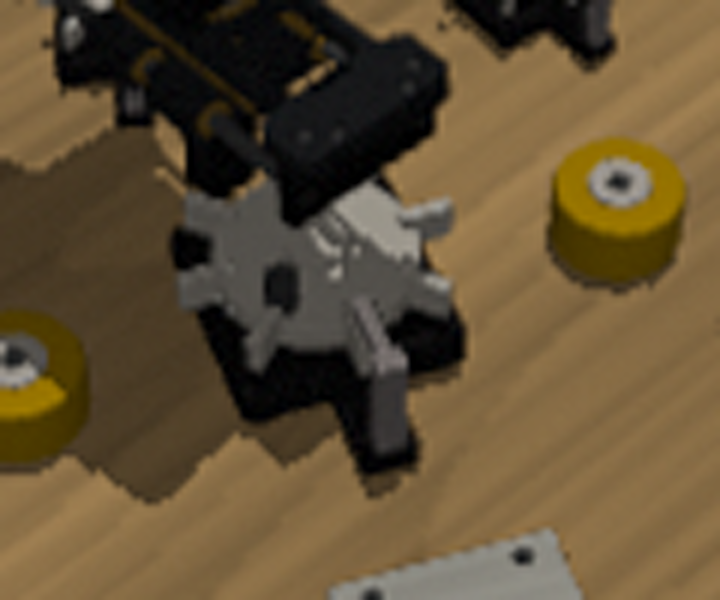

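View pics/wrist7.png

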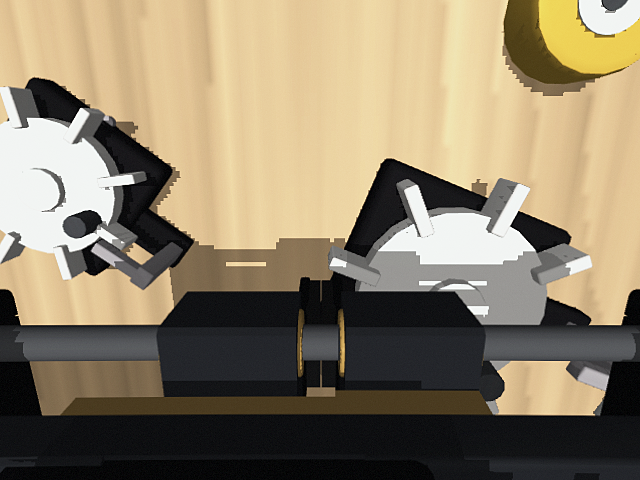

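Call:
{"api": "drive_tool", "payload": {
  "deltas": [
    {"travel": [0, 4, 0], "dr": [0, 0, -0.07]},
    {"travel": [0.8, 8, 0], "dr": [0, 0, -0.14]},
    {"travel": [1.5, 12, 0], "dr": [0, 0, -0.21]},
    {"travel": [2.5, 16, 0], "dr": [0, 0, -0.28]},
    {"travel": [3.7, 20, 0], "dr": [0, 0, -0.35]}
  ]
}}

```text
clock: 6.88
ee_pos: [0.5039, 0.0067, 0.0355]
orientation: [-180.0, 0.0, 20.5]
wrist_force: [-0.6, 0.8, 0.4]
gripper_width: 0.0002
```

```bash
cat >> fit.py <<'E'
def stud(f):
    Q=fit(f,(.5603,.0255)); st=Q[(Q[:,2]>.053)&(Q[:,2]<.0635)]; p=st[:,:2]-[.5603,.0255]; r=np.hypot(*p.T); m=(r>.02)&(r<.042)&(p[:,0]>-.01)
    print("stud",st[m].mean(0).round(4),m.sum(),np.degrees(np.arctan2(*p[m].mean(0)[::-1])))
E
python3 - <<'E'
from fit import *
o=ctrl.get_obs();print(o["ee_pos"],o["orientation"],o["wrist_force"])
f=ctrl.grab_frame("scene"); stud(f)
save(f,"s8.png",cv2.resize(f["img"][210:310,270:390],(720,600),interpolation=cv2.INTER_CUBIC))
for p in (200,204,208,212,216,224): print(p,fp(p,r=58))
E
```

```text
[0.50391042 0.00669912 0.03546963] [-1.79959076e+02  1.75460857e-03  2.04854447e+01] [-0.58778015  0.76044457  0.409011  ]
stud [ 0.5799 -0.0013  0.0588] 31 -53.79077084066583
200 (array([-0. , -0.5, -0.4]), array([-0.   , -0.   ,  0.013]))
204 (array([ 0. ,  3.6, -0.4]), array([-0.   , -0.   , -0.057]))
208 (array([ 0.4,  7.6, -0.4]), array([-0.   , -0.   , -0.127]))
212 (array([ 1.1, 11.6, -0.4]), array([-0.   , -0.   , -0.197]))
216 (array([ 2. , 15.5, -0.4]), array([-0.   , -0.   , -0.266]))
224 (array([ 4.7, 23.2, -0.4]), array([-0.   , -0.   , -0.406]))
```

View pics/s8.png

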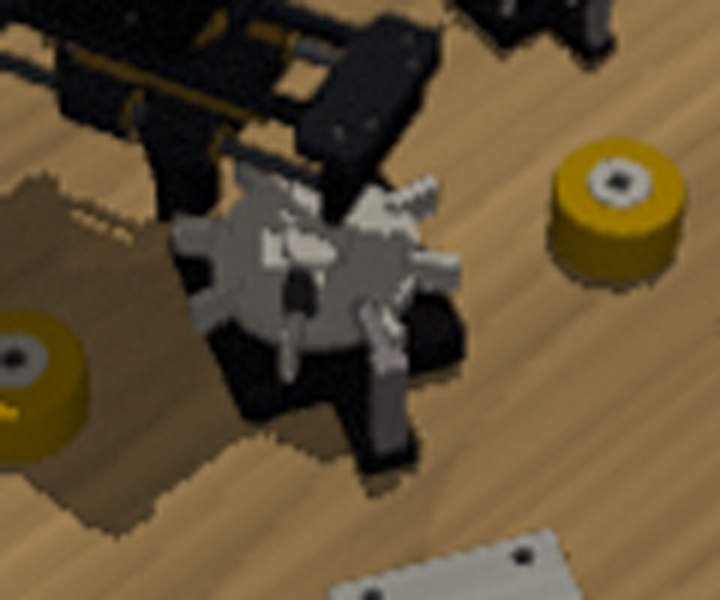

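Call:
{"api": "drive_tool", "payload": {
  "deltas": [
    {"travel": [0, 3, 0], "dr": [0, 0, -0.05]},
    {"travel": [0.2, 6, 0], "dr": [0, 0, -0.1]},
    {"travel": [0.5, 9, 0], "dr": [0, 0, -0.15]},
    {"travel": [1, 12, 0], "dr": [0, 0, -0.2]},
    {"travel": [1.6, 14, 0], "dr": [0, 0, -0.24]}
  ]
}}

```text
clock: 7.35
ee_pos: [0.5105, -0.0065, 0.0355]
orientation: [180.0, -0.0, 34.1]
wrist_force: [0.3, -1.7, -0.6]
gripper_width: 0.0005
```

```bash
python3 - <<'E'
from fit import *
o=ctrl.get_obs();print(o["ee_pos"],o["orientation"],o["wrist_force"])
f=ctrl.grab_frame("scene"); stud(f)
save(f,"s9.png",cv2.resize(f["img"][210:310,270:390],(720,600),interpolation=cv2.INTER_CUBIC))
for p in (216,220,224): print(p,fp(p,r=58))
E
```

```text
[ 0.51051328 -0.0065496   0.03554847] [ 1.79991229e+02 -7.80581151e-03  3.40569305e+01] [ 0.31394248 -1.73872713 -0.55512285]
stud [0.5899 0.0116 0.0588] 32 -25.142907754337216
216 (array([ 0.1,  1.4, -0.4]), array([ 0.001, -0.   , -0.032]))
220 (array([ 0.3,  5.4, -0.4]), array([ 0.001, -0.   , -0.101]))
224 (array([ 0.9,  9.4, -0.4]), array([ 0.001, -0.   , -0.171]))
```

View pics/s9.png

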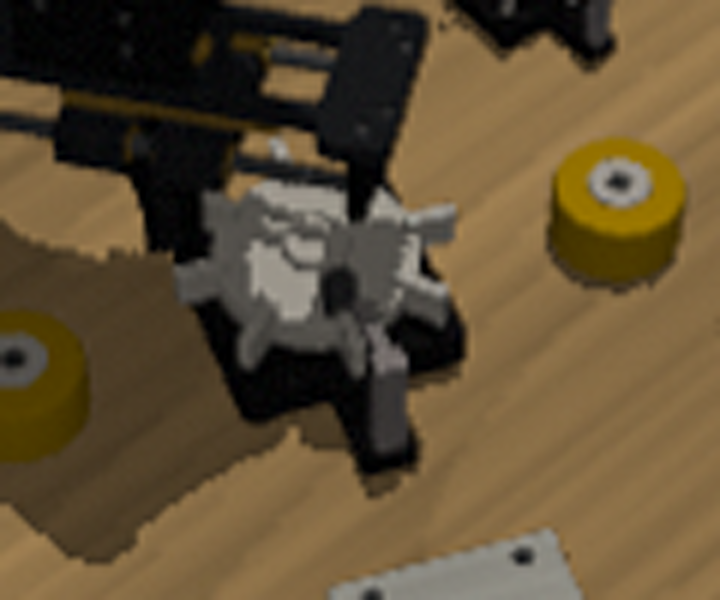

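The wheel snapped, and its trailing tab is again resting on the back of the finger, with the stud just short of the pointer. I'll go forward to mid-gap to let it seat.

Call:
{"api": "drive_tool", "payload": {
  "deltas": [
    {"travel": [0.1, 2, 0], "dr": [0, 0, -0.04]},
    {"travel": [0.3, 5, 0], "dr": [0, 0, -0.09]},
    {"travel": [0.9, 9, 0], "dr": [0, 0, -0.16]},
    {"travel": [0.9, 9, 0], "dr": [0, 0, -0.16]},
    {"travel": [0.9, 9, 0], "dr": [0, 0, -0.16]}
  ]
}}

```text
clock: 7.82
ee_pos: [0.5161, -0.0132, 0.0355]
orientation: [-180.0, -0.0, 43.0]
wrist_force: [0.1, 1.6, -0.1]
gripper_width: 0.0004
```

```bash
python3 - <<'E'
from fit import *
o=ctrl.get_obs();print(o["ee_pos"],o["orientation"],o["wrist_force"])
f=ctrl.grab_frame("scene"); stud(f)
save(f,"s10.png",cv2.resize(f["img"][210:310,270:390],(720,600),interpolation=cv2.INTER_CUBIC))
E
```

```text
[ 0.51610863 -0.01323009  0.03547504] [-1.79986687e+02 -6.26169169e-03  4.30126953e+01] [ 0.08878359  1.61708489 -0.05239073]
stud [0.5914 0.0131 0.0585] 32 -21.753245468352244
```

View pics/s10.png

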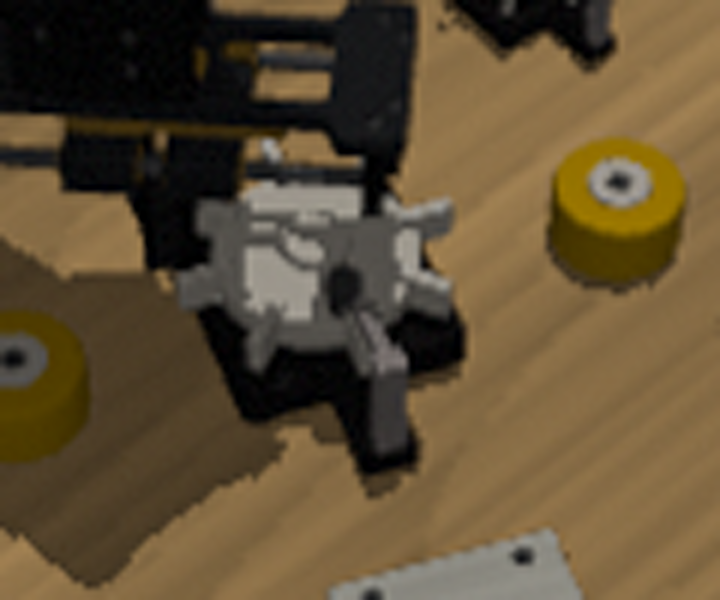

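Call:
{"api": "drive_tool", "payload": {
  "deltas": [
    {"travel": [-4, 0, 0], "dr": [0, 0, 0]},
    {"travel": [-8, 0, 0], "dr": [0, 0, 0]},
    {"travel": [-12, 0, 0], "dr": [0, 0, 0]},
    {"travel": [-16, 0, 0], "dr": [0, 0, 0]}
  ]
}}

```text
clock: 8.2
ee_pos: [0.504, -0.0248, 0.0355]
orientation: [-180.0, -0.0, 43.2]
wrist_force: [0.0, 0.7, -0.6]
gripper_width: 0.0002
```

Call:
{"api": "drive_tool", "payload": {
  "deltas": [
    {"travel": [-1, 0, -20], "dr": [0, 0, 0]},
    {"travel": [-2, 0, -50], "dr": [0, 0, 0]},
    {"travel": [-3, 0, -85], "dr": [0, 0, 0]},
    {"travel": [-10, 0, -125], "dr": [0, 0, 0]},
    {"travel": [-20, 0, -160], "dr": [0, 0, 0]}
  ]
}}

```text
clock: 8.62
ee_pos: [0.4896, -0.0382, 0.1977]
orientation: [180.0, -0.0, 43.3]
wrist_force: [2.2, -0.2, -0.3]
gripper_width: 0.0004
```

Call:
{"api": "drive_tool", "payload": {
  "deltas": [
    {"travel": [-5, -5, 0], "dr": [0, 0, 0.1]},
    {"travel": [-10, -10, 0], "dr": [0, 0, 0.2]},
    {"travel": [-10, -10, 0], "dr": [0, 0, 0.3]},
    {"travel": [-10, -10, 0], "dr": [0, 0, 0.4]},
    {"travel": [-10, -10, 0], "dr": [0, 0, 0.5]}
  ]
}}

```text
clock: 9.03
ee_pos: [0.4754, -0.038, 0.1956]
orientation: [-180.0, -0.0, 14.3]
wrist_force: [-1.0, 0.5, 0.3]
gripper_width: 0.0006
```

Call:
{"api": "drive_tool", "payload": {
  "deltas": [
    {"travel": [0, 0, 0], "dr": [0, 0, 0.1]},
    {"travel": [0, 0, 0], "dr": [0, 0, 0.2]},
    {"travel": [0, 0, 0], "dr": [0, 0, 0.3]},
    {"travel": [0, 0, 0], "dr": [0, 0, 0.4]},
    {"travel": [0, 0, 0], "dr": [0, 0, 0.4]}
  ]
}}

```text
clock: 9.45
ee_pos: [0.4755, -0.038, 0.1955]
orientation: [-180.0, 0.0, -8.6]
wrist_force: [-0.0, -0.3, -0.3]
gripper_width: 0.0003
```

Call:
{"api": "drive_tool", "payload": {
  "deltas": [
    {"travel": [0, 0, 0], "dr": [0, 0, 0]},
    {"travel": [0, 0, 0], "dr": [0, 0, 0]},
    {"travel": [0, 0, 0], "dr": [0, 0, 0]},
    {"travel": [0, 0, 0], "dr": [0, 0, 0]},
    {"travel": [0, 0, 0], "dr": [0, 0, 0]}
  ]
}}

```text
clock: 9.87
ee_pos: [0.4758, -0.0378, 0.1955]
orientation: [-180.0, -0.0, -8.3]
wrist_force: [-0.4, 0.5, 0.4]
gripper_width: 0.0004
```

```bash
python3 - <<'E'
from fit import *
o=ctrl.get_obs();print(o["clock"],o["ee_pos"],o["orientation"],o["wrist_force"])
f=ctrl.grab_frame("scene"); stud(f); solve(f,g=(.5603,.0255)); save(f,"s11.png")
f=ctrl.grab_frame("wrist"); save(f,"w11.png"); c=solve(f,g=(.5564,.0281))
E
```

```text
9.8667 [ 0.47578565 -0.03778178  0.19552371] [-1.79996319e+02 -2.05174097e-03 -8.25601955e+00] [-0.39895842  0.46893652  0.38601741]
stud [0.5907 0.0132 0.0584] 32 -22.116516435194583
axis [0.5603 0.0254] tab ang 23.22 fun 4.2 855 stud ang -20.937380289734357 ptr ang -22.330974975870426
axis [0.5564 0.0279] tab ang 23.2 fun 42.0 10597 stud ang -22.107082276105565 ptr ang -22.120214409709043
```

View pics/s11.png

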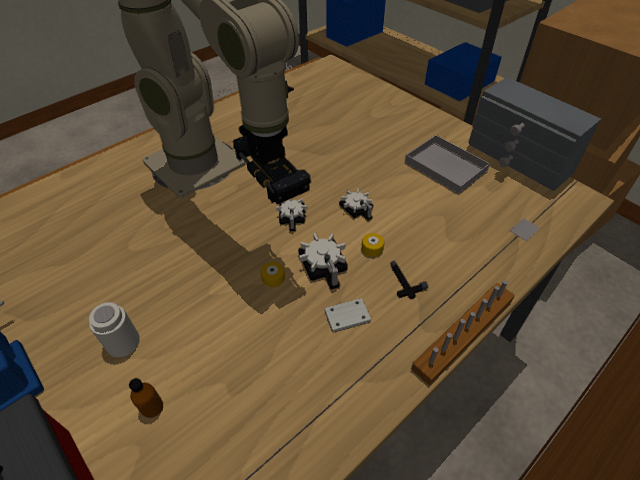

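View pics/w11.png

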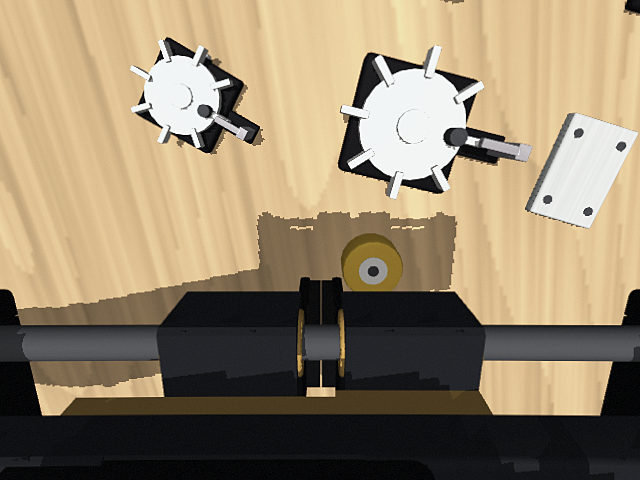

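The wrist view shows the stud at (456,137), in line with the pointer bar at (500,148). The other things look unmoved and the arm is clear at z = 0.195 m, so I'm handing in.

```bash
python3 -c "
from bench import ctrl
print(ctrl.job_done())"
```

```text
the job is handed in; nothing more can be done
None
```

The tally wheel now rests with its stud at the pointer, and the job is handed in; no verdict was reported. The wheel started two clicks short. I pushed one tab anticlockwise with the closed fingertips, one click at a time, then backed out and lifted clear at about 9.9 s.

**Last checks:**
- **Wheel:** the wrist camera puts the stud at −22.1° and the pointer at −22.1°. The scene camera gives −20.9° to −22.1° for the stud and −22.3° for the pointer, so both are well inside the 0.12 rad (6.9°) limit.
- **Contact:** the tool stands free at z = 0.195 m and the wrist force is only noise, under 1 N.
- **Other things:** I compared them by eye only, in the scene picture before and after, and nothing looked moved. I did not measure their displacements.

**Disagreements:**
- **Axis position:** the cameras placed the wheel axis up to about 9 mm apart. I aimed between their values, which the gap between tabs had room for.
- **Seating:** after each snap the next tab pressed on the back of the finger with 2–3 N. I moved the finger forward to the middle of the gap so the wheel could settle.

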